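# Hold a spring cartridge at its test length against the scale plate

### The job

The spring tester needs its scale plate: take the plate out of the wooden block and lean it back on the tester's sloping rest, foot on the ledge between the two end stops, graduations to the front. Then pull the sprung carriage away from the cartridge by its upright grip until the pointer stands on the plate's long line, and finish while still holding it there, steady, so that I can read the load dial. Leave the oil bottle and the hex key where they are.

Things in the scene. Friction and masses are not known exactly. Their poses are not given: they have to be found in the camera images.
- tester: Spring tester, fixed: grey base 142 x 244 mm, its top at z = 14 mm. Origin on the work surface under it; x to its back, y along its guide rods, z up; front (-x) faces the robot. Rods at x = -52 and -16, z = 38 mm; end blocks at y = -100 and +118 mm, 58 mm high. The dark cylinder with brass collars at the +y end (y = 45 to 111 mm) is the spring cartridge; round load dial over it, top at z = 112 mm.
- ledge_mid (a point): Middle of the rest ledge, at (22, 0, 24) mm in the tester frame, axes as the tester. A plate seated flat has the centre of its underside here and its z tilted 0.349 rad from upright towards the tester +x. Ledge is square to the slope; front lip 5 mm high, 14 mm before the arms; end stops 10 mm high, 158 mm apart. Two 14 mm arms at y = +-45 mm and a crossbar reach 64 mm up the slope; nothing above.
- scale_plate: Aluminium plate, 150 mm wide (y), 8 mm thick (x), 105 mm high (z), about 200 g. Origin at the centre of its underside, z up the plate; its -x face is the front, with a row of short black ticks and one long line. It starts upright in the slot of the wooden block, its top edge 119 mm above the work surface.
- long_line (a point): Point on the long line of the plate's front face: a black line 3 mm wide and 80 mm long, much longer than the ticks, upright at y = -38 mm in the plate's frame. The point is 22 mm above the plate's underside; axes as the plate.
- plate_block: Wooden block, 51 x 172 x 36 mm, fixed, with a slot 11 mm wide and 22 mm deep along its y axis, in which the scale plate stands. Origin under its centre; axes as the plate standing in it.
- carriage: Dark steel carriage block, 54 x 36 x 24 mm; origin at its centre, axes as the tester; home at (-34, 18, 38) mm in the tester frame. Slides on the rods only to the tester's -y (away from the cartridge), up to 75 mm. The spring pulls it back with 4 N at home and 1.4 N more per 10 mm (12 N at the long line); let go, it flies home.
- carriage_grip (a point): Grip point in the carriage's black upright grip, 42 mm above the carriage's centre (80 mm above the work surface); axes as the tester. The grip is 20 mm wide along y, 30 mm along x, and stands from 53 to 99 mm above the work surface; it can be taken from above, pinched along y.
- pointer_tip (a point): Tip of the flat steel pointer of the carriage, in front of the plate, 51 mm above the work surface, 50 mm behind the carriage's centre; it tells the carriage's position along the plate. It stops about 12 mm short of the face of a seated plate.
- oiler: Oil bottle with a red spout, 41 mm diameter, 118 mm high, standing; origin under its centre. To be left alone.
- hex_key: Black L-shaped hex key lying flat, 30 x 87 x 6 mm; origin under its centre. To be left alone.

How it is judged:
By the outcome, as a careful person would: the job done as asked, in the order asked, and still so for the second after the job is handed in, while the arm keeps its last pose, push and grip.
It also fails if it takes over 56 s, if anything falls off the work surface, if the arm or the gripper's body presses on something with over 40 N, if the wrist force passes 120 N, or if a joint passes its speed limit or range.

### The arm

A 6-joint arm with a two-finger parallel gripper is mounted at the origin on a cart in front of the work surface, level with it; the furniture and walls round the work are solid. World frame = base frame: x ahead of the robot, y to its left, z up, the work surface at z = 0. Lengths are in m, angles in rad, forces in N, time in s.
With the tool pointing down it reaches from about 0.325 to 0.775 m from the base axis. Payload 9.3 kg.
Tool frame: the origin (TCP) lies midway between the tips of the shut fingers; the grasp point (between the pads) lies 19 mm behind it; z points along the fingers, y is the line along which they close (so a half turn about z gives the same grasp; the last joint's range is limited). The gripper opens to 85 mm and grips with 20 to 120 N. Pads are 22 mm wide; open, the fingers measure 114 mm over their backs; the gripper's body (76 mm by 85 mm) begins 54 mm behind the grasp point. The pads swing forward as they close: fully open they stand 13 mm farther back than shut.
Start: joints at [-1.487, 0.259, 0.021, 1.334, 0, 1.418], TCP at [0.129, -0.535, 0.231] pointing down, gripper open.
Joint ranges: [-3.04, 3.04], [-0.91, 1.82], [-1.04, 1.36], [-1.92, 1.95], [-1.52, 1.45], [-3.14, 3.14]. Speed limits (rad/s): [2.22, 2.22, 2.79, 3.14, 3.14, 3.14].

### API

Orientations are given as [roll, pitch, yaw] about the fixed x, y, z axes, in that order (R = Rz(yaw) Ry(pitch) Rx(roll)).
In Python, from plant import manip gives the robot as it stands. The module is installed in compiled form; this text tells all that it offers.
- The arm moves only by the shell command python3 -m inch 'ROWS' [OPENING] [FORCE]. ROWS is JSON, a list of rows, each a list of 6 numbers: the shift along the tool's x, y, z in units of 50 mm (1.0 is 50 mm), then the turn, a rotation vector about the tool's x, y, z in rad. In form: [[x, y, z, ax, ay, az], ...]. A call has 1 to 10 rows; each row shifts and turns the commanded pose from where the row before left it, along the tool's axes as they then stand; what a row does not reach is not made up. A row lasts 1/8 s, in which the tool goes at most 62.5 mm and 10.7 degrees, less where a joint would pass 70% of its speed; a pose out of reach is approached as far as the arm can. A call is refused whole if a number of a shift passes 1 or a number of a turn 0.188, either way. A call with a gripper value outside its range is refused whole. OPENING is the closure, from -1 (fully open) to 1 (shut), set as the call begins (- or left out, the last holds). The fingers move at their own pace and stop on an object; FORCE is the grip in N (left out, the last holds). Time passes only in rows, so rows that do not move let the fingers close. It gives the time, the measured TCP pose, the force, the opening and the grip force at its end, in the units of the state.
- manip.get_state(): the state, without advancing time (a new reading comes with each control period).
- manip.capture(name): name is "scene" or "top" or "wrist"; returns the picture (420x560x3 uint8, red, green, blue); there is no depth.
- manip.calibration(name): a dict with "fx", "fy", "cx", "cy" (pixels), "distortion" ([k1, k2, p1, p2, k3] as OpenCV has them; the pictures are not rectified), "rvec" (rotation vector, rad) and "tvec" (3), from world to camera coordinates, as OpenCV has them; the wrist camera has in their place "tool_from_camera" (4x4, takes a point from camera to tool coordinates, whose origin is the TCP and whose axes are the flange's). Camera axes: x right, y down, z forward; pixel columns grow to the right and rows downward; lengths in m; the calibration is good to about 2 mm. A picture is of the moment at which its call begins: read the wrist's pose just before it. calibration takes no time and is no camera call.
- manip.close_job(): hands the job in; it is judged then, once.
The state is a dict: "time_s": time; "joint_positions": joint angles; "joint_vel": joint speeds; "effort": joint torques, N m; "eef_pos": TCP position; "tcp_rot": TCP orientation; "ft_force": force on the tool from outside, world axes, zero at the start; "ft_torque": the same for the moment, N m; "grip_width": opening from 0.0 (shut) to 1.0 (fully open); "gripper_force": force on a finger pad.
Only numpy, scipy, OpenCV 4.12 (cv2) and the standard library are available. Lean on these libraries where they do the work, as an engineer would, in place of code of your own. Each camera call takes 0.05 s, during which the arm holds its last target. There are 200 camera calls.

## Working session

There is one attempt and no reset: what is moved stays moved. The work goes in short steps, Python scripts to look and compute and a shell command to move; the robot and the scene stay as the last step left them, time stands still between calls to the robot, and variables do not carry over. Pictures are saved under pics/ and viewed, at most 10 in all, crops included, and the job is handed in when it is done.

```bash
mkdir -p pics; cat > h.py <<'E'
import numpy as np, cv2
from plant import manip
from scipy.spatial.transform import Rotation as R
E
python3 - <<'E'
from h import *
for n in("scene","top"):
    im=manip.capture(n); cv2.imwrite(f"pics/{n}0.png",im[:,:,::-1])
    c=manip.calibration(n); print(n,c)
print(manip.calibration("wrist"),manip.get_state())
E
```

```text
scene {'fx': 466.2216954362977, 'fy': 466.2216954362977, 'cx': 279.8788178439358, 'cy': 204.09354237899387, 'distortion': array([-0.03477893,  0.        ,  0.        ,  0.        ,  0.        ]), 'rvec': array([ 1.30215877, -2.17091556,  0.98392697]), 'tvec': array([-0.08567814,  0.40413805,  0.71984866])}
top {'fx': 520.105656440537, 'fy': 520.105656440537, 'cx': 285.0777167475589, 'cy': 209.53223605384883, 'distortion': array([-0.19991944,  0.        ,  0.        ,  0.        ,  0.        ]), 'rvec': array([ 2.16413723, -2.1802238 ,  0.07895086]), 'tvec': array([-0.29036887,  0.43067843,  1.09777818])}
{'fx': 319.2861229250862, 'fy': 319.2861229250862, 'cx': 275.44919262693116, 'cy': 206.88237150034328, 'distortion': array([-0.06164859,  0.        ,  0.        ,  0.        ,  0.        ]), 'tool_from_camera': array([[-6.35810402e-04, -9.48442832e-01, -3.16947614e-01,
         8.16383862e-02],
       [ 9.99998826e-01, -1.04483148e-03,  1.12054250e-03,
         7.37866423e-04],
       [-1.39392734e-03, -3.16946529e-01,  9.48442383e-01,
        -1.42902194e-01],
       [ 0.00000000e+00,  0.00000000e+00,  0.00000000e+00,
         1.00000000e+00]])} {'time_s': 0.1, 'joint_positions': array([-1.48660414e+00,  2.59144542e-01,  2.08576850e-02,  1.33367376e+00,
        1.52634334e-05,  1.41821220e+00]), 'joint_vel': array([-2.10220360e-03,  6.12463164e-04,  1.84500570e-03, -8.06220522e-06,
       -5.90310585e-04, -2.52550490e-04]), 'effort': array([ 5.30763762e-03, -5.56691408e+01,  3.45071554e+01,  1.15037369e-02,
       -2.34872823e-04, -4.26273033e-06]), 'eef_pos': array([ 0.12900231, -0.53442032,  0.2307298 ]), 'tcp_rot': array([-3.14044422e+00, -1.92048961e-04,  2.36776200e-01]), 'ft_force': array([ 0.088487  ,  0.26742706, -0.1989473 ]), 'ft_torque': array([ 0.04150102, -0.0155512 ,  0.04439552]), 'gripper_force': 0.0, 'grip_width': 0.9993356676498558}
```

```bash
python3 - <<'E'
import cv2
for n in("scene","top"):
    im=cv2.imread(f"pics/{n}0.png"); cv2.imwrite(f"pics/{n}0b.png",cv2.resize(im,(800,600),interpolation=cv2.INTER_CUBIC))
E
```

```text
(no output)
```

View pics/scene0b.png

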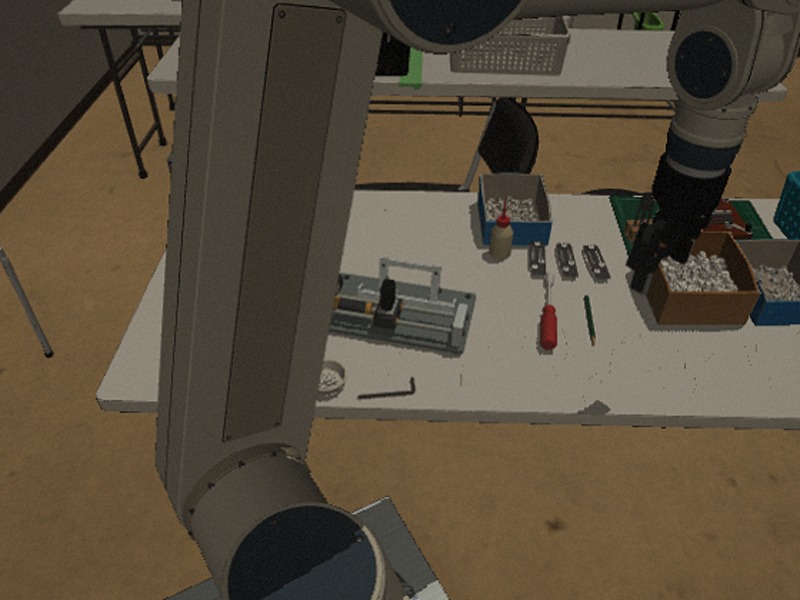

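View pics/top0b.png

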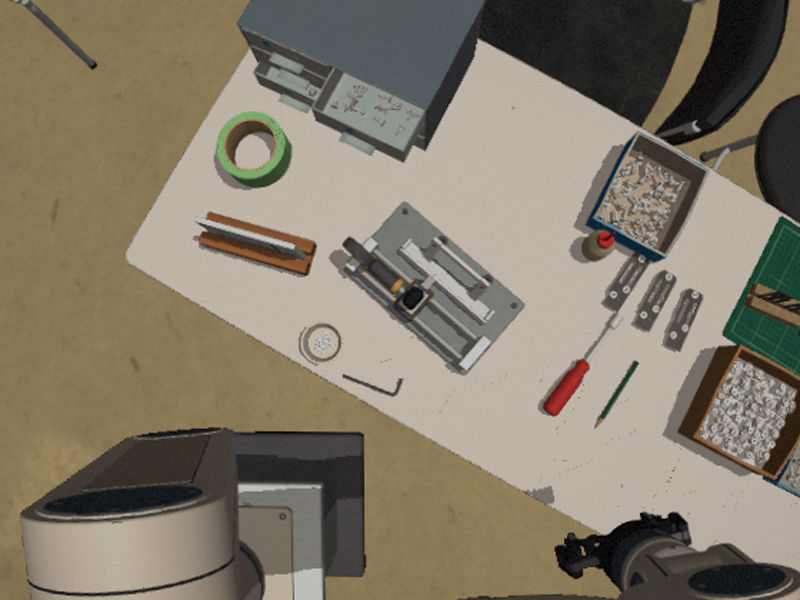

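The scene view shows the tester behind the arm, around (400,310), and the block is hidden. The top view shows the block at (255,245), the tester at (435,290), the oiler at (600,245) and the hex key at (375,383). I'll enlarge the top view.

```bash
python3 - <<'E'
import cv2
im=cv2.imread("pics/top0.png")[130:280,130:330]
cv2.imwrite("pics/topc.png",cv2.resize(im,(800,600),interpolation=cv2.INTER_CUBIC))
E
```

```text
(no output)
```

View pics/topc.png

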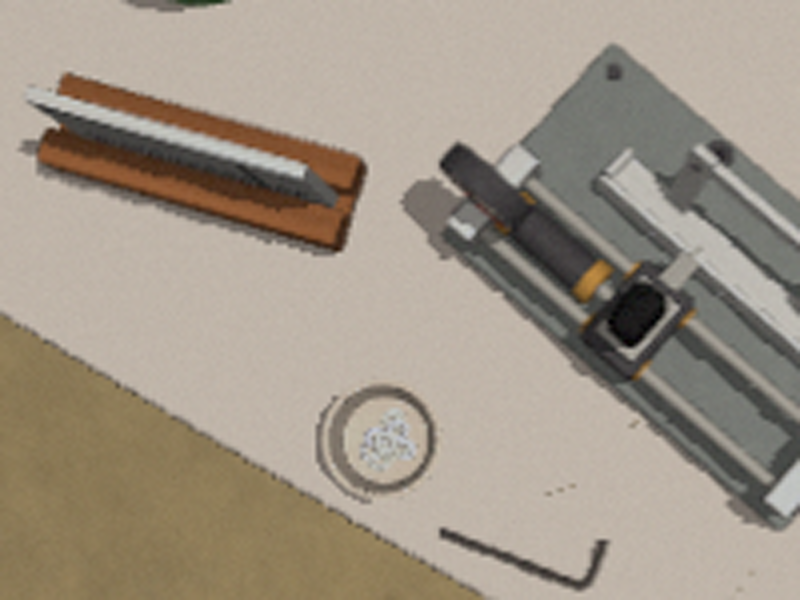

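The crop shows the plate's top edge from (28,90) to (305,170), the block's corners at (65,73), (365,158) and (45,132), and the tester's base corners at (613,45), (775,525) and (445,235). The grip is at (638,312).

```bash
cat >> h.py <<'E'
def ray(n,uv,st=None):
    c=manip.calibration(n); K=np.array([[c["fx"],0,c["cx"]],[0,c["fy"],c["cy"]],[0,0,1]])
    p=cv2.undistortPoints(np.array(uv,float).reshape(-1,1,2),K,c["distortion"]).reshape(-1,2)
    d=np.c_[p,np.ones(len(p))]
    if n!="wrist":
        Rm=cv2.Rodrigues(c["rvec"])[0]; return -Rm.T@c["tvec"], d@Rm
    T=c["tool_from_camera"]; Rt=R.from_euler("xyz",st[1]).as_matrix()
    return np.array(st[0])+Rt@T[:3,3], d@(Rt@T[:3,:3]).T
def onz(n,uv,z,st=None):
    o,d=ray(n,uv,st); return o+d*((z-o[2])/d[:,2])[:,None]
def tri(rays):
    A=0;b=0
    for o,d in rays:
        d=d/np.linalg.norm(d); M=np.eye(3)-np.outer(d,d); A=A+M; b=b+M@o
    return np.linalg.solve(A,b)
E
python3 - <<'E'
from h import *
f=lambda L:(np.array(L)+.5)/4-.5+130
np.set_printoptions(precision=4,suppress=True)
p=onz("top",f([[28,90],[305,170]]),.119);d=p[1]-p[0];print("plate top",p,np.linalg.norm(d),np.degrees(np.arctan2(d[1],d[0])),p.mean(0))
print("block",onz("top",f([[65,73],[365,158],[45,132],[337,236]]),.036))
b=onz("top",f([[613,45],[775,525],[445,235]]),.014);print("base",b,[np.linalg.norm(b[i]-b[j]) for i,j in((0,2),(1,2))],b[:2].mean(0),np.degrees(np.arctan2(*(b[1]-b[2])[1::-1])))
print("grip top",onz("top",f([[640,305]]),.099))
print(onz("top",f([[520,565]]),0), onz("top",[[600*.7,250*.7]],0))
E
```

```text
plate top [[ 0.5379  0.0028  0.119 ]
 [ 0.495  -0.1391  0.119 ]] 0.14824239123111263 -106.8191867635209 [ 0.5165 -0.0682  0.119 ]
block [[ 0.5637  0.0077  0.036 ]
 [ 0.5144 -0.1575  0.036 ]
 [ 0.5313  0.018   0.036 ]
 [ 0.4726 -0.1428  0.036 ]]
base [[ 0.5789 -0.2898  0.014 ]
 [ 0.3181 -0.3745  0.014 ]
 [ 0.4754 -0.1983  0.014 ]] [np.float64(0.13814613450282845), np.float64(0.23611985321603116)] [ 0.4485 -0.3321  0.014 ] -131.74971134264075
grip top [[ 0.4287 -0.3036  0.099 ]]
[[ 0.2973 -0.2374  0.    ]] [[ 0.5042 -0.5923  0.    ]]
```

```bash
python3 -m inch '[[0.4,-0.3,-0.05,0,0,0],[0.8,-0.6,-0.05,0,0,0],[0.85,-0.65,-0.05,0,0,0],[0.85,-0.65,-0.05,0,0,0],[0.85,-0.65,-0.05,0,0,0],[0.85,-0.65,-0.05,0,0,0],[0.85,-0.65,-0.05,0,0,0],[0.85,-0.65,0,0,0,0],[0.54,-0.42,0,0,0,0]]' && python3 -m inch '[[0,0,0,0,0,-0.173],[0,0,0,0,0,-0.173],[0,0,0,0,0,-0.173],[0,0,0,0,0,-0.173],[0,0,0,0,0,-0.173],[0,0,0,0,0,-0.173],[0,0,0,0,0,0],[0,0,0,0,0,0]]'
cat >> h.py <<'E'
def snap(tag):
    s=manip.get_state(); im=manip.capture("wrist"); cv2.imwrite(f"pics/{tag}.png",im[:,:,::-1])
    np.savez(f"pics/{tag}.npz",p=s["eef_pos"],r=s["tcp_rot"]); print(s["time_s"],s["eef_pos"],s["tcp_rot"],s["joint_positions"])
def st(tag):
    z=np.load(f"pics/{tag}.npz"); return z["p"],z["r"]
E
python3 -c "
from h import *
snap('w1')
cv2.imwrite('pics/w1b.png',cv2.resize(cv2.imread('pics/w1.png'),(800,600),interpolation=cv2.INTER_CUBIC))"
```

```text
time_s: 1.23
eef_pos: [0.401, -0.1976, 0.249]
tcp_rot: [-3.142, -0.0, 0.239]
ft_force: [0.1, -0.3, -0.3]
grip_width: 0.999
gripper_force: 0.0
time_s: 2.22
eef_pos: [0.4001, -0.2001, 0.2488]
tcp_rot: [3.142, -0.0, 1.271]
ft_force: [0.4, -0.3, 0.0]
grip_width: 1.0
gripper_force: 0.0
2.225 [ 0.40010408 -0.2001341   0.2488421 ] [ 3.14156136e+00 -8.98558775e-05  1.27138170e+00] [-6.51851853e-01  7.77212007e-02 -1.59658983e-01  1.33341779e+00
  9.51333106e-05  1.21835910e+00]
```

View pics/w1b.png

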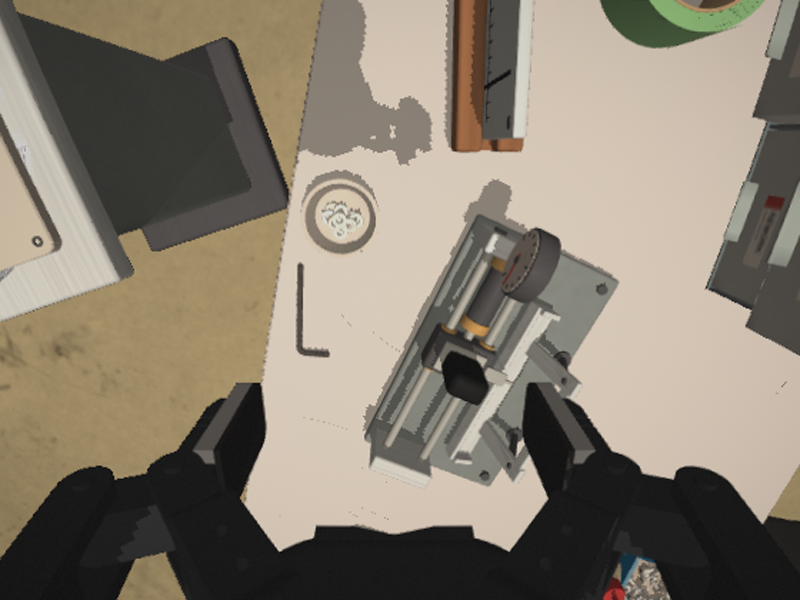

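The wrist view shows the plate's graduated face towards the robot: long line at (497,80), ticks along the edge, plate's near top corner at (520,137). The tester shows clearly, with its base corners at (482,215), (617,282), (490,485) and (367,440) and the grip at (462,375). I'll take a second view nearer the plate.

```bash
python3 -m inch '[[0.4,0.3,0,0,0,0],[0.65,0.5,0,0,0,0],[0.65,0.5,0,0,0,0],[0.23,0.2,0,0,0,0],[0,0,0,0,0,0],[0,0,0,0,0,0]]'
python3 -c "
from h import *
snap('w2')
cv2.imwrite('pics/w2b.png',cv2.resize(cv2.imread('pics/w2.png'),(800,600),interpolation=cv2.INTER_CUBIC))"
```

```text
time_s: 3.02
eef_pos: [0.4994, -0.1307, 0.2488]
tcp_rot: [-3.141, 0.0, 1.274]
ft_force: [-1.5, -0.6, 0.5]
grip_width: 1.003
gripper_force: 0.0
3.025 [ 0.49939068 -0.13074203  0.24879774] [-3.14122033e+00  2.29574483e-04  1.27381546e+00] [-4.18560685e-01  1.96313118e-01 -1.72095587e-02  1.35761538e+00
 -2.73035664e-04  1.44921660e+00]
```

View pics/w2b.png

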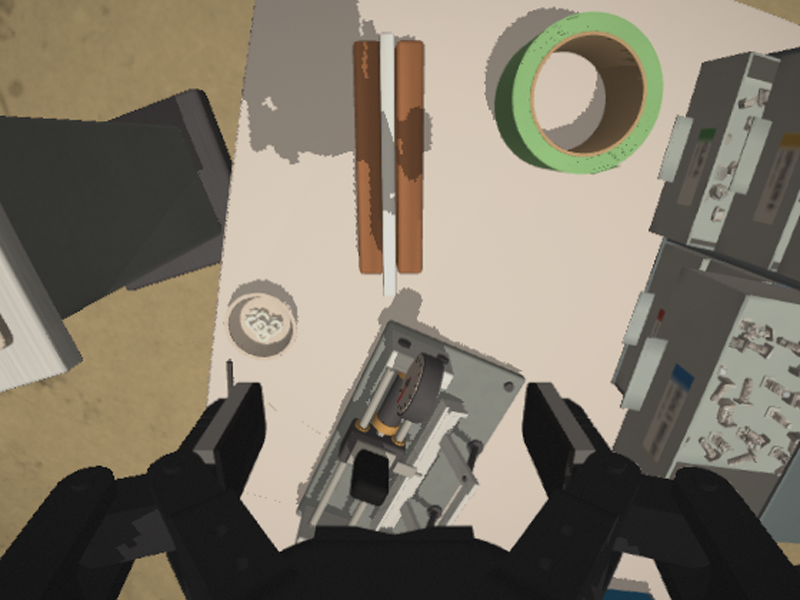

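The second wrist view shows the plate's top edge from (387,34) to (390,296), almost vertical. The tester corners are at (390,322) and (524,376). Next I'll crop the tester in view 1 to get its ledge and rods.

```bash
python3 -c "
import cv2
im=cv2.imread('pics/w1.png')[145:345,245:445]
cv2.imwrite('pics/w1c.png',cv2.resize(im,(600,600),interpolation=cv2.INTER_CUBIC))"
```

```text
(no output)
```

View pics/w1c.png

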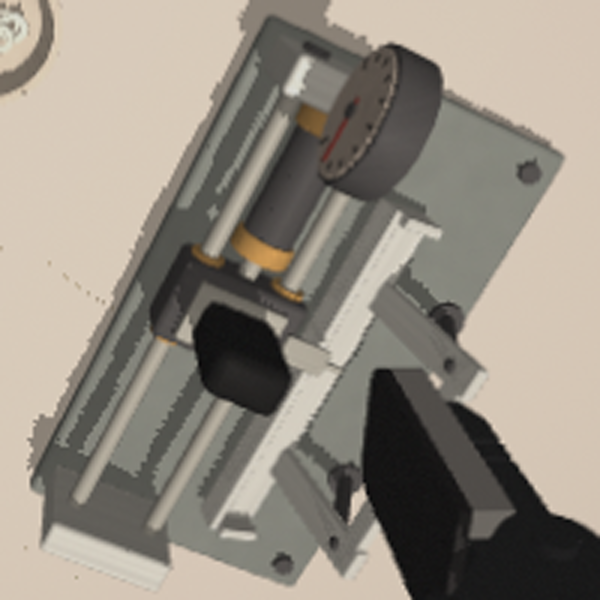

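The crop shows base corners at (270,15), (562,157), (298,583) and (35,487), the pointer tip at (335,362), the front rod from (283,115) to (80,500), and the rear rod from (225,405) to (157,527). The stops are at about (418,222) and (237,527).

```bash
cat > fit.py <<'E'
from h import *
from scipy.optimize import least_squares
np.set_printoptions(precision=4,suppress=True)
f4=lambda L:(np.array(L,float)+.5)/4-.5+130
fc=lambda L:(np.array(L,float)+.5)/3-.5+[245,145]
f8=lambda L:(np.array(L,float)+.5)*.7-.5
s1,s2=st("w1"),st("w2")
def T(*v):
    rs=[]
    for n,uv,s in v:
        o,d=ray(n,[uv],s); rs.append((o,d[0]))
    return tri(rs)
print("plate near",T(("top",f4([305,171]),None),("wrist",f8([519,138]),s1),("wrist",f8([390,296]),s2)), "w only",T(("wrist",f8([519,138]),s1),("wrist",f8([390,296]),s2)))
print("plate far",T(("top",f4([28,92]),None),("wrist",f8([387,34]),s2)))
e=onz("wrist",f8([[387,34],[390,296]]),.119,s2);print(e,np.degrees(np.arctan2(*(e[0]-e[1])[1::-1])),e.mean(0))
print("base A",T(("top",f4([445,235]),None),("wrist",fc([270,15]),s1),("wrist",f8([390,322]),s2)))
print("base B",T(("top",f4([613,45]),None),("wrist",fc([562,157]),s1),("wrist",f8([524,376]),s2)))
print("tip",T(("top",f4([700,253]),None),("wrist",fc([335,362]),s1)))
P=[];M=[]
def add(W,mod):
    for w,m in zip(W,mod): P.append(w[:2]);M.append(m)
C={"A":(-1,1),"B":(1,1),"C":(1,-1),"D":(-1,-1)}
cor=[]
for ks,W in (("ABCD",onz("wrist",fc([[270,15],[562,157],[298,583],[35,487]]),.014,s1)),("AB",onz("wrist",f8([[390,322],[524,376]]),.014,s2)),("AB",onz("top",f4([[445,235],[613,45]]),.014))):
    for k,w in zip(ks,W): cor.append((C[k],w[:2]))
tip=np.r_[onz("wrist",fc([[335,362]]),.051,s1),onz("top",f4([[700,253]]),.051)][:,:2]
r1=onz("wrist",fc([[283,115],[80,500]]),.038,s1)[:,:2]; r2=onz("wrist",fc([[225,405],[157,527]]),.038,s1)[:,:2]
def res(q):
    x,y,a,bx,by=q; c,s=np.cos(a),np.sin(a); Rm=np.array([[c,-s],[s,c]]); o=np.array([x,y]); r=[]
    for (i,j),w in cor: r+=list((w-o)@Rm-[bx+.071*i,by+.122*j])
    for w in tip: r+=list((w-o)@Rm-[.016,.018])
    for w in r1: r.append(((w-o)@Rm)[0]+.052)
    for w in r2: r.append(((w-o)@Rm)[0]+.016)
    return np.array(r)
q=least_squares(res,[.442,-.34,-.73,0,0],loss="soft_l1",f_scale=.003).x
print(q,np.degrees(q[2]));print(res(q)*1000)
c,s=np.cos(q[2]),np.sin(q[2]);Rm=np.array([[c,-s],[s,c]])
for nm,u in(("stops",[[418,222],[237,527]]),):
    print(nm,(onz("wrist",fc(u),.034,s1)[:,:2]-q[:2])@Rm)
E
python3 fit.py
```

```text
plate near [ 0.4943 -0.14    0.1204] w only [ 0.4944 -0.1408  0.1178]
plate far [0.5368 0.0021 0.1205]
[[ 0.537   0.0021  0.119 ]
 [ 0.4946 -0.1405  0.119 ]] 73.4376296155282 [ 0.5158 -0.0692  0.119 ]
base A [ 0.4757 -0.1978  0.0112]
base B [ 0.5802 -0.2901  0.0095]
tip [ 0.4617 -0.335   0.0462]
[ 0.4399 -0.339  -0.7147  0.0031  0.0088] -40.948605562001426
[ 1.2016 -0.166  -1.6593 -2.575  -1.08    3.2413  1.0409  3.8478  2.3913
 -0.0722 -3.1131  0.8     2.481  -1.3351 -1.378  -2.5186 -3.7026  1.7266
 -3.5016 -1.7266  1.6044  0.4129  1.4811  1.667 ]
stops [[ 0.0211  0.0823]
 [ 0.0205 -0.0789]]
```

```bash
python3 -m inch '[[0.5,-0.02,0.2,0,0,-0.008],[0.47,-0.024,0.5,0,0,0],[0,0,0.7,0,0,0],[0,0,0.7,0,0,0],[0,0,0.6,0,0,0],[0,0,0.4,0,0,0],[0,0,0.176,0,0,0],[0,0,0,0,0,0]]' - 60 && python3 -m inch '[[0,0,0,0,0,0],[0,0,0,0,0,0],[0,0,0,0,0,0],[0,0,0,0,0,0],[0,0,0,0,0,0],[0,0,0,0,0,0]]' 1 60
```

```text
time_s: 4.08
eef_pos: [0.5117, -0.0836, 0.0851]
tcp_rot: [-3.141, -0.0, 1.282]
ft_force: [0.9, 0.0, -0.1]
grip_width: 1.003
gripper_force: 0.0
time_s: 4.82
eef_pos: [0.512, -0.0832, 0.0852]
tcp_rot: [3.141, -0.0, 1.283]
ft_force: [-1.8, 0.5, 4.4]
grip_width: 0.086
gripper_force: 59.2
```

```bash
cat > pl.py <<'E'
from h import *
np.set_printoptions(precision=4,suppress=True)
TX,TY,TA=.4399,-.339,-.7147
def rt(p,e): M=np.eye(4);M[:3,:3]=R.from_euler("xyz",e).as_matrix();M[:3,3]=p;return M
TOOL0=rt([.5119,-.0834,.0851],[3.1413,0,1.2825])
PL0=rt([.5158,-.0692,.014],[0,0,np.radians(-16.56)])
REL=np.linalg.inv(PL0)@TOOL0
def target(dx,dy,dz,tx=None):
    x,y,a=tx or (TX,TY,TA)
    return rt([x,y,0],[0,0,a])@rt([.022,0,.024],[0,.349,0])@rt([dx,dy,dz],[0,0,0])@REL
def rel(T):
    s=manip.get_state(); C=rt(s["eef_pos"],s["tcp_rot"]); D=np.linalg.inv(C)@T
    print("shift/50",D[:3,3]/.05,"rot",R.from_matrix(D[:3,:3]).as_rotvec(),"target",T[:3,3],"F",s["ft_force"])
E
python3 -m inch '[[0,0,-0.15,0,0,0],[0,0,-0.35,0,0,0],[0,0,-0.4,0,0,0],[0,0,-0.5,0,0,0],[0,0,-0.6,0,0,0],[0,0,-0.4,0,0,0],[0,0,-0.2,0,0,0],[0,0,0,0,0,0]]'
python3 -c "
from pl import *
rel(target(-.0025,0,.06))"
```

```text
time_s: 5.82
eef_pos: [0.5121, -0.0833, 0.2152]
tcp_rot: [3.141, 0.0, 1.283]
ft_force: [-0.8, -0.6, -1.9]
grip_width: 0.083
gripper_force: 58.6
shift/50 [-6.1184  1.1253  1.3455] rot [0.3439 0.0745 0.4216] target [ 0.4792 -0.3926  0.1479] F [-0.8248 -0.637  -1.891 ]
```

```bash
python3 -m inch '[[-0.3,0.06,0,0,0,0.02],[-0.6,0.12,0,0,0,0],[-0.8,0.15,0,0,0,0],[-0.9,0.16,0,0,0,0],[-0.9,0.16,0,0,0,0],[-0.9,0.16,0,0,0,0],[-0.8,0.15,0,0,0,0],[-0.6,0.11,0,0,0,0],[-0.3,0.05,0,0,0,0]]' && python3 -m inch '[[0,0,0,0,0,0.1],[0,0,0,0,0,0.15],[0,0,0,0,0,0.13],[0,0,0,0,0,0.026],[0,0,0,0.08,0,0],[0,0,0,0.12,0,0],[0,0,0,0.1,0,0],[0,0,0,0.049,0,0],[0,0,0,0,0,0],[0,0,0,0,0,0]]'
python3 -c "
from pl import *
rel(target(-.0025,0,.06))
snap('w3')
cv2.imwrite('pics/w3b.png',cv2.resize(cv2.imread('pics/w3.png'),(800,600),interpolation=cv2.INTER_CUBIC))"
```

```text
time_s: 6.95
eef_pos: [0.4721, -0.3929, 0.2136]
tcp_rot: [-3.14, -0.001, 1.26]
ft_force: [0.2, -0.4, -2.6]
grip_width: 0.087
gripper_force: 58.5
time_s: 8.2
eef_pos: [0.4733, -0.3908, 0.215]
tcp_rot: [-2.794, -0.0, 0.858]
ft_force: [-0.4, 0.3, -1.8]
grip_width: 0.087
gripper_force: 59.1
shift/50 [0.0499 0.5635 1.2232] rot [0.001  0.0003 0.0009] target [ 0.4792 -0.3926  0.1479] F [-0.4354  0.2504 -1.8024]
8.2 [ 0.4733 -0.3908  0.215 ] [-2.7939 -0.0003  0.8578] [-0.8109  0.6309  0.5276  1.8137 -0.033   1.4787]
```

View pics/w3b.png

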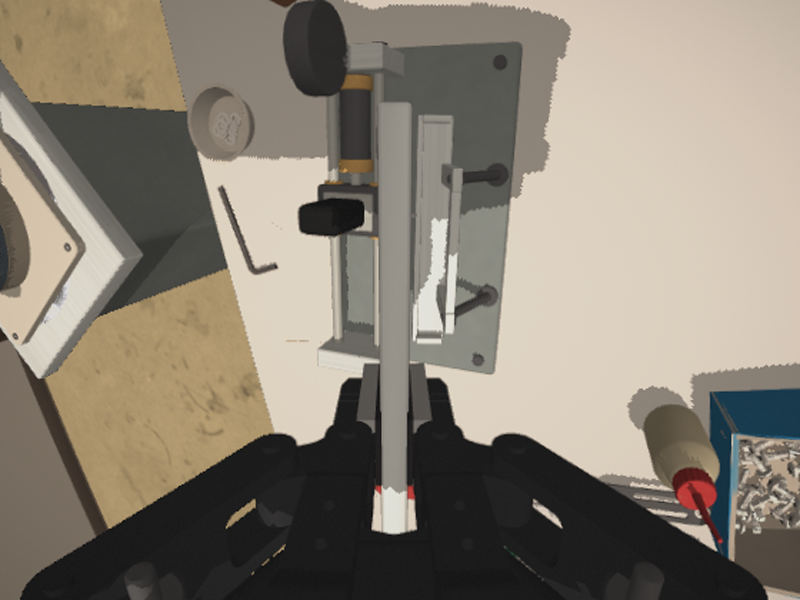

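The wrist view looks down the slope: ledge with stops at about (435,120) and (430,338), arms at right (455,170–330). The plate is parallel to the base's right edge, since their vanishing points agree. I'll enlarge the ledge.

```bash
python3 -c "
import cv2
im=cv2.imread('pics/w3.png')[70:250,260:360]
im=cv2.convertScaleAbs(im,alpha=1.1)
a=cv2.resize(im[:60],(800,480),interpolation=cv2.INTER_CUBIC);b=cv2.resize(im[140:],(800,320),interpolation=cv2.INTER_CUBIC)
import numpy as np
cv2.imwrite('pics/w3c.png',cv2.resize(np.vstack([a,b]),(800,600)) if 0 else np.vstack([cv2.resize(im[5:45],(800,320),interpolation=cv2.INTER_CUBIC),cv2.resize(im[140:175],(800,280),interpolation=cv2.INTER_CUBIC)]))"
```

```text
(no output)
```

View pics/w3c.png

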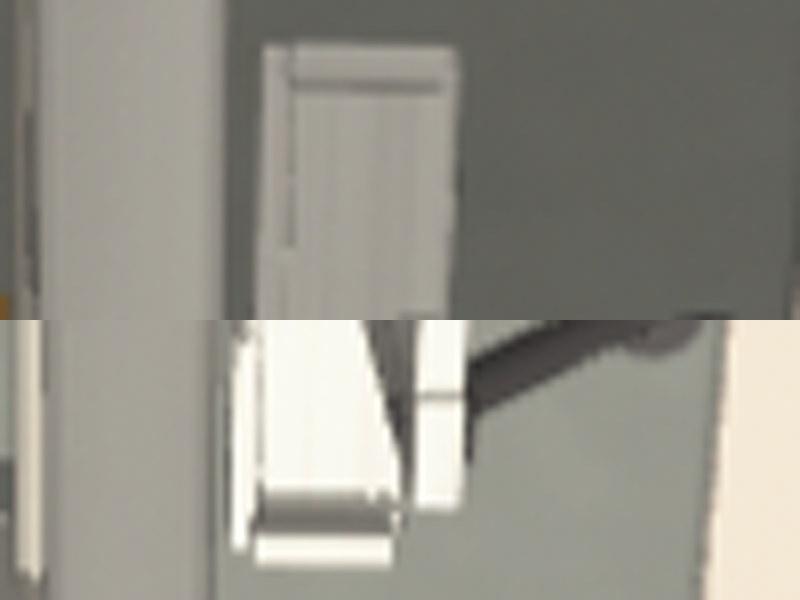

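```bash
python3 - <<'E'
from pl import *
P=rt([TX,TY,0],[0,0,TA])@rt([.022,0,.024],[0,.349,0]); Pi=np.linalg.inv(P); s=st("w3")
def at(uv,z):
    o,d=ray("wrist",uv,s); o=Pi[:3,:3]@o+Pi[:3,3]; d=d@Pi[:3,:3].T
    return (o+d*((z-o[2])/d[:,2])[:,None])*1000
U=lambda u,v:[260+(u+.5)/8-.5,75+(v+.5)/8-.5]
L=lambda u,v:[260+(u+.5)/8-.5,210+(v-320+.5)/8-.5]
print("stop inner top edges",at([U(370,80),L(325,533)],.010))
print("stop inner bottom",at([U(370,92),L(325,490)],0))
print("lip inner bottom",at([U(291,150),L(262,440)],0),"ledge back",at([U(458,80),U(452,250)],0))
print("lip top outer",at([U(263,60),L(234,520)],.005))
C=np.linalg.inv(P)@rt(*s)@np.linalg.inv(REL); print("plate now",C[:3,3]*1000)
# plate top edges measured
print(at([U(44,100),U(222,100)],C[2,3]+.105))
E
```

```text
stop inner top edges [[ -0.2855  78.9331  10.    ]
 [ -1.8967 -79.3275  10.    ]]
stop inner bottom [[  0.67    77.9785   0.    ]
 [ -1.2013 -77.0744   0.    ]]
lip inner bottom [[ -9.0051  71.0551   0.    ]
 [-10.2982 -69.4276   0.    ]] ledge back [[11.5489 79.4588  0.    ]
 [11.5258 59.1043  0.    ]]
lip top outer [[-12.918   81.4237   5.    ]
 [-14.3157 -79.5262   5.    ]]
plate now [-30.691   -2.5425 121.1188]
[[-33.2838  68.1879 226.1188]
 [-26.0964  68.1942 226.1188]]
```

```bash
python3 -m inch '[[0.05,0.25,0,0,0,0],[0,0.3,0.2,0,0,0],[0,0,0.5,0,0,0],[0,0,0.5,0,0,0],[0,0,0.5,0,0,0],[0,0,0.4,0,0,0],[0,0,0.2,0,0,0],[0,0,0,0,0,0],[0,0,0,0,0,0]]'
python3 -c "
from pl import *
rel(target(-.0025,0,.0))"
```

```text
time_s: 9.38
eef_pos: [0.465, -0.3804, 0.098]
tcp_rot: [-2.793, 0.0, 0.857]
ft_force: [-0.4, 1.3, -0.6]
grip_width: 0.082
gripper_force: 59.4
shift/50 [0.0026 0.0092 0.1342] rot [ 0.0004  0.0003 -0.0001] target [ 0.4637 -0.3791  0.0916] F [-0.4491  1.3161 -0.5518]
```

```bash
python3 -m inch '[[0,0,0.04,0,0,0],[0,0,0.04,0,0,0],[0,0,0.03,0,0,0],[0,0,0.02,0,0,0],[0,0,0,0,0,0],[0,0,0,0,0,0]]'; python3 -m inch '[[0,0,0.02,0,0,0],[0,0,0.02,0,0,0],[0,0,0,0,0,0]]'
```

```text
time_s: 10.12
eef_pos: [0.4631, -0.3789, 0.0916]
tcp_rot: [-2.793, 0.0, 0.857]
ft_force: [0.1, -1.3, 1.9]
grip_width: 0.085
gripper_force: 59.8
time_s: 10.5
eef_pos: [0.4629, -0.379, 0.0914]
tcp_rot: [-2.796, 0.0, 0.857]
ft_force: [-0.2, -3.4, 13.8]
grip_width: 0.084
gripper_force: 61.9
```

```bash
python3 -m inch '[[0,0.02,-0.02,0,0,0],[0,0.02,0,0,0,0],[0,0.01,0,0,0,0],[0,0,0,0,0,0],[0,0,0,0,0,0]]'; python3 -m inch '[[0,0.015,0,0,0,0],[0,0.015,0,0,0,0],[0,0,0,0,0,0]]'
```

```text
time_s: 11.12
eef_pos: [0.4635, -0.3794, 0.0912]
tcp_rot: [-2.791, 0.0, 0.857]
ft_force: [-6.3, 2.3, 14.0]
grip_width: 0.085
gripper_force: 61.1
time_s: 11.5
eef_pos: [0.4638, -0.3797, 0.0911]
tcp_rot: [-2.789, 0.0, 0.857]
ft_force: [-8.2, 4.4, 17.9]
grip_width: 0.082
gripper_force: 61.6
```

```bash
python3 -m inch '[[0,0,0,0,0,0],[0,0,0,0,0,0],[0,0,0,0,0,0],[0,0,0,0,0,0]]' 0.3; python3 -m inch '[[0,0,-0.1,0,0,0],[0,0,-0.3,0,0,0],[0,0,-0.6,0,0,0],[0,0,-0.8,0,0,0],[0,0,-0.6,0,0,0],[0,0,-0.2,0,0,0],[0,0,0,0,0,0],[0,0,0,0,0,0]]'
python3 -c "
from h import *
snap('w4')
im=cv2.imread('pics/w4.png')
cv2.imwrite('pics/w4b.png',cv2.resize(im,(800,600),interpolation=cv2.INTER_CUBIC))"
```

```text
time_s: 12.0
eef_pos: [0.4656, -0.3809, 0.0889]
tcp_rot: [-2.792, -0.0, 0.857]
ft_force: [-0.1, 0.2, -0.1]
grip_width: 0.348
gripper_force: 0.0
time_s: 13.0
eef_pos: [0.499, -0.4099, 0.2107]
tcp_rot: [-2.792, -0.0, 0.857]
ft_force: [0.3, 0.5, -1.3]
grip_width: 0.353
gripper_force: 0.0
13.0 [ 0.49900331 -0.40987625  0.21069022] [-2.79171352e+00 -1.03767965e-04  8.56796081e-01] [-0.80343876  0.70277764  0.65283557  1.86945389 -0.03052491  1.4867149 ]
```

View pics/w4b.png

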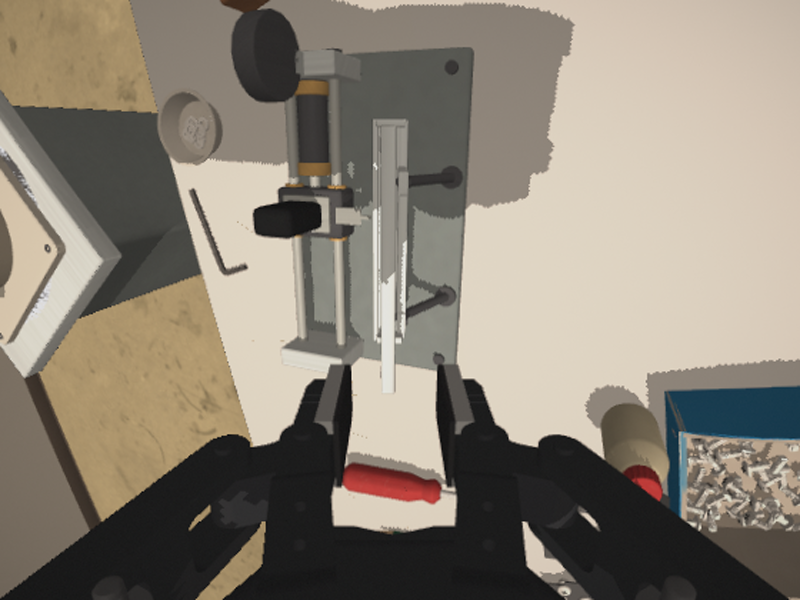

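Plate seated: its top edge runs from (387,125) to (388,392) against the arms, between the stops. The grip is at (290,217), still home. I'll measure the plate's y position.

```bash
python3 - <<'E'
from pl import *
P=rt([TX,TY,0],[0,0,TA])@rt([.022,0,.024],[0,.349,0]); Pi=np.linalg.inv(P); s=st("w4")
def at(uv,z,Pi=Pi):
    o,d=ray("wrist",uv,s); o=Pi[:3,:3]@o+Pi[:3,3]; d=d@Pi[:3,:3].T
    return (o+d*((z-o[2])/d[:,2])[:,None])*1000
g=cv2.imread("pics/w4.png",0)
print(g[80:96,268:276].mean(1).astype(int)); print(g[266:282,269:275].mean(1).astype(int)); print(g[230,260:285],g[110,260:290])
f8=lambda L:(np.array(L,float)+.5)*.7-.5
print("top edge ends",at(f8([[387,125],[388,392]]),.105))
Ti=np.linalg.inv(rt([TX,TY,0],[0,0,TA]))
print("tip",at(f8([[372,216]]),.051,Ti),"grip top right edge",at(f8([[321,200],[321,232]]),.099,Ti),"grip ytop",at(f8([[290,202],[290,236]]),.09,Ti))
s=manip.get_state(); C=rt(s["eef_pos"],s["tcp_rot"])
TG=rt([TX,TY,0],[0,0,TA])@rt([-.034,.018,.16],[0,0,0]); print("above grip",TG[:3,3]); 
E
```

```text
[ 87  87  86 116 145 144 142 126 131 144 144 144 145 144 144 144]
[224 224 224 224 224 224 224 223 223 208 211 213 213 213 213 213]
[140 171 226 222 164 144 124 215 226 226 226 226 226 225 223 214 163 165
 142 145 188 224 223 182 138] [ 75 138 144 147 116 148 121 138 141 142 144 145 146 147 148 150 133 116
 146 143 146 150 150 148 140  90  87  88  88  88]
top edge ends [[ -1.5405  75.416  105.    ]
 [ -1.6683 -73.0942 105.    ]]
tip [[17.5827 18.401  51.    ]] grip top right edge [[ 4.548  34.2464 99.    ]
 [ 3.5005 14.7079 99.    ]] grip ytop [[-23.0817  31.0069  90.    ]
 [-24.8313   8.7505  90.    ]]
above grip [ 0.426  -0.3031  0.16  ]
```

```bash
python3 -m inch '[[0,0,-0.2,-0.175,0,0],[0,0,0,-0.175,0,0],[0,0,0,0,0,-0.15],[0,0,0,0,0,-0.18],[0,0,0,0,0,-0.18],[0,0,0,0,0,-0.18],[0,0,0,0,0,-0.18],[0,0,0,0,0,-0.18],[0,0,0,0,0,-0.18],[0,0,0,0,0,-0.18]]' 0.1
python3 -m inch '[[0,0,0,0,0,-0.15],[0,0,0,0,0,0],[0,0,0,0,0,0]]'
python3 -c "
from pl import *
rel(rt([TX,TY,0],[0,0,TA])@rt([-.034,.0183,.066],[0,0,0])@rt([0,0,0],[np.pi,0,np.pi]))
print(manip.get_state()['joint_positions'],manip.get_state()['grip_width'])"
```

```text
time_s: 14.3
eef_pos: [0.5014, -0.4119, 0.2201]
tcp_rot: [3.142, -0.0, 2.273]
ft_force: [0.8, 0.0, -1.0]
grip_width: 0.446
gripper_force: 0.0
time_s: 14.68
eef_pos: [0.5016, -0.4121, 0.2204]
tcp_rot: [3.142, 0.001, 2.414]
ft_force: [-0.1, -0.2, 0.1]
grip_width: 0.453
gripper_force: 0.0
shift/50 [2.5801 0.6274 3.0872] rot [ 0.      0.0006 -0.0134] target [ 0.4262 -0.3029  0.066 ] F [-0.0844 -0.1759  0.0706]
[-0.817   0.4347  0.2585  1.394   0.0001 -0.0889] 0.4528754114941542
```

```bash
python3 -m inch '[[0.5,0.12,0,0,0,-0.013],[0.8,0.2,0,0,0,0],[0.8,0.2,0,0,0,0],[0.48,0.11,0,0,0,0],[0,0,0.3,0,0,0],[0,0,0.7,0,0,0],[0,0,0.8,0,0,0],[0,0,0.7,0,0,0],[0,0,0.4,0,0,0],[0,0,0.18,0,0,0]]'
python3 -m inch '[[0,0,0,0,0,0],[0,0,0,0,0,0]]'
python3 -c "
from pl import *
rel(rt([TX,TY,0],[0,0,TA])@rt([-.034,.0183,.066],[0,0,0])@rt([0,0,0],[np.pi,0,np.pi]))"
```

```text
time_s: 15.92
eef_pos: [0.4247, -0.304, 0.0646]
tcp_rot: [3.141, -0.001, 2.428]
ft_force: [-0.2, -0.1, 0.7]
grip_width: 0.448
gripper_force: 0.0
time_s: 16.18
eef_pos: [0.4255, -0.3045, 0.0672]
tcp_rot: [-3.142, 0.002, 2.429]
ft_force: [0.3, -0.2, -0.2]
grip_width: 0.448
gripper_force: 0.0
shift/50 [0.0103 0.0348 0.0239] rot [-0.0001  0.0022  0.0026] target [ 0.4262 -0.3029  0.066 ] F [ 0.316  -0.1855 -0.1668]
```

```bash
python3 -m inch '[[0,0,0,0,0,0],[0,0,0,0,0,0],[0,0,0,0,0,0],[0,0,0,0,0,0],[0,0,0,0,0,0]]' 1 80
python3 -m inch '[[0,-0.05,0,0,0,0],[0,-0.1,0,0,0,0],[0,-0.15,0,0,0,0],[0,-0.15,0,0,0,0],[0,-0.15,0,0,0,0],[0,-0.15,0,0,0,0],[0,-0.1,0,0,0,0],[0,-0.05,0,0,0,0],[0,0,0,0,0,0],[0,0,0,0,0,0]]'
```

```text
time_s: 16.8
eef_pos: [0.4258, -0.3041, 0.0676]
tcp_rot: [3.141, 0.003, 2.43]
ft_force: [2.3, 4.0, 6.7]
grip_width: 0.224
gripper_force: 78.4
time_s: 18.05
eef_pos: [0.3966, -0.337, 0.0675]
tcp_rot: [3.139, 0.002, 2.43]
ft_force: [4.3, 10.4, 9.1]
grip_width: 0.222
gripper_force: 78.9
```

```bash
python3 -m inch '[[0,-0.06,0,0,0,0],[0,-0.1,0,0,0,0],[0,-0.06,0,0,0,0],[0,0,0,0,0,0],[0,0,0,0,0,0],[0,0,0,0,0,0]]'
python3 - <<'E'
from pl import *
s=manip.get_state(); Ti=np.linalg.inv(rt([TX,TY,0],[0,0,TA]))
print((Ti@np.r_[s["eef_pos"],1])*1000,(Ti@[.4258,-.3041,.0676,1])*1000)
snap('w5')
c=manip.calibration("wrist");Tc=rt(s["eef_pos"],s["tcp_rot"])@c["tool_from_camera"]; W=np.linalg.inv(Tc)
K=np.array([[c["fx"],0,c["cx"]],[0,c["fy"],c["cy"]],[0,0,1]])
def pr(p):
    q=W@np.r_[p,1]; return cv2.projectPoints(q[None,:3],np.zeros(3),np.zeros(3),K,c["distortion"])[0].ravel()
T=rt([TX,TY,0],[0,0,TA]);P=T@rt([.022,.0012,.024],[0,.349,0])
print("tip",pr((T@[.016,-.0372,.051,1])[:3]),"line",[pr((P@[-.004,-.038,z,1])[:3]) for z in(.012,.022,.09)])
for n in("scene","top"):
    im=manip.capture(n);cv2.imwrite(f"pics/{n}5.png",im[:,:,::-1])
E
```

```text
time_s: 18.8
eef_pos: [0.3895, -0.345, 0.0675]
tcp_rot: [3.138, 0.002, 2.43]
ft_force: [5.8, 10.8, 9.4]
grip_width: 0.222
gripper_force: 79.1
[ -34.1597  -37.564    67.5355 1000.    ] [ -33.5227   17.1186   67.6    1000.    ]
18.8 [ 0.3895 -0.345   0.0675] [3.1382 0.002  2.4305] [-0.8884  0.3118 -0.3451  0.9125  0.0037 -0.1773]
tip [276.4763 327.3184] line [array([276.931 , 320.5699]), array([277.0023, 334.5781]), array([277.6419, 462.6661])]
```

```bash
python3 - <<'E'
import cv2,numpy as np
w=cv2.resize(cv2.imread('pics/w5.png')[220:420,160:400],(400,333))
t=cv2.resize(cv2.imread('pics/top5.png')[150:270,240:370],(400,369),interpolation=cv2.INTER_CUBIC)
s=cv2.resize(cv2.imread('pics/scene5.png')[170:260,220:340],(400,300),interpolation=cv2.INTER_CUBIC)
A=np.zeros((600,800,3),np.uint8);A[:300,:400]=s;A[:369,400:]=t;A[300:600,:400]=w[:300]
cv2.imwrite('pics/c5.png',A)
E
```

```text
(no output)
```

View pics/c5.png

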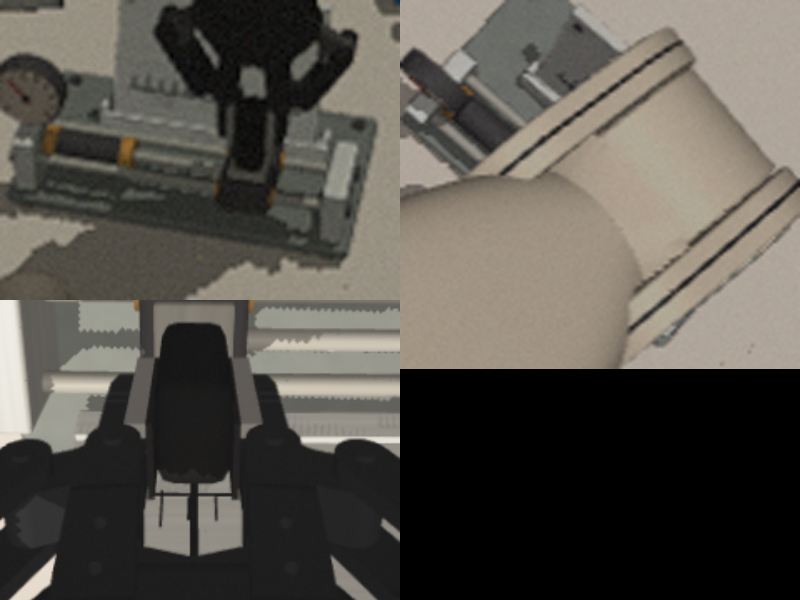

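The composite shows the long line in the wrist crop at (194, 485–555), in line with the grip (160–228, top at 330). Pointer tip itself is hidden behind the grip. I'll measure the line against the grip in numbers.

```bash
python3 - <<'E'
from pl import *
g=cv2.imread("pics/w5.png",0).astype(int)
for r in (338,345,352,358,364): print(r,g[r,262:296])
for r in (236,242,250,260): print(r,g[r,248:304])
E
```

```text
338 [147 146 146 147 147 147 146 146 146 146 115  55  26  25  27  26  53 146
 147 147 147 147 146 147 147 142 108  63 103 146 147 147 147 146]
345 [144 144 144 144 145 144 144 143 143 144  85  24  23  25  25  27  52 143
 142 143 143 143 143 142 143 142 130  35  87 143 143 143 143 143]
352 [147 147 147 147 147 147 147 147 147 147 118 114  25  25  25  26  54 147
 148 147 147 148 147 147 148 147 139  98 111 147 147 147 146 146]
358 [142 142 141 142 142 141 142 141 141 141 142 140  24  26  25  26  45 116
 142 142 140 133 141 142 141 142 142 141 141 142 142 141 142 142]
364 [144 144 144 144 144 144 144 144 144 144 143 142  24  25  26  25  46 117
 143 143 143 143 143 143 143 143 142 143 143 142 143 142 142 142]
236 [ 59  61  60  62 110 122 125 126 127 127 126 109  49  23  21  21  22  24
  22  21  21  22  24  21  21  24  22  24  22  23  23  23  22  24  25  21
  23  24  23  23  22  21  22  24  60 127 125 125 123 122 121 114  85  60
  61  62]
242 [ 59  61  60  61  95 120 124 126 125  46  19  21  20  21  24  22  22  22
  24  24  22  22  23  23  23  22  21  24  22  22  23  23  23  24  22  21
  23  22  23  24  23  23  23  22  23  21  28  77 123 122 121 110  67  61
  62  61]
250 [ 59  59  61  61  92 118 124 125  46  21  23  23  22  22  22  21  24  23
  23  22  23  22  22  23  21  23  24  23  24  25  24  23  23  24  22  23
  24  26  23  24  24  24  22  22  24  22  22  26  64 121 121 109  59  62
  62  61]
260 [91 91 91 91 44 27 27 21 21 23 21 21 23 22 23 23 24 23 23 22 24 22 23 24
 22 23 23 22 24 24 23 24 26 23 23 22 23 24 22 23 23 24 23 23 22 23 23 22
 21 21 27 44 92 91 91 91]
```

```bash
python3 - <<'E'
from h import *
g=cv2.imread("pics/w5.png",0).astype(int)
for c in (195,205,215,220,320,340,360,380,395): print(c,g[225:310,c].tolist())
E
```

```text
195 [99, 99, 99, 99, 98, 98, 98, 98, 98, 99, 99, 99, 99, 99, 100, 100, 99, 99, 100, 99, 98, 99, 99, 100, 98, 98, 97, 97, 97, 96, 96, 95, 96, 94, 94, 94, 102, 84, 93, 108, 125, 145, 162, 176, 189, 202, 212, 207, 198, 190, 174, 157, 157, 157, 157, 158, 158, 158, 157, 157, 156, 157, 156, 156, 157, 156, 157, 157, 158, 158, 158, 159, 159, 159, 159, 159, 158, 158, 157, 155, 155, 155, 153, 153, 153]
205 [99, 98, 99, 98, 98, 98, 98, 99, 98, 100, 100, 98, 99, 100, 100, 100, 100, 99, 100, 100, 99, 100, 99, 100, 99, 100, 100, 100, 150, 158, 158, 158, 158, 158, 159, 159, 159, 140, 97, 104, 122, 142, 159, 174, 188, 201, 212, 209, 200, 191, 180, 157, 156, 156, 156, 156, 155, 156, 156, 156, 156, 157, 157, 157, 157, 157, 157, 157, 154, 150, 154, 152, 154, 152, 143, 162, 196, 199, 177, 159, 146, 144, 149, 121, 63]
215 [156, 155, 155, 155, 155, 155, 156, 155, 156, 156, 157, 157, 153, 119, 99, 99, 100, 100, 100, 100, 100, 100, 99, 141, 157, 158, 157, 157, 157, 156, 157, 157, 157, 157, 157, 157, 157, 138, 99, 103, 121, 139, 157, 171, 186, 200, 212, 209, 201, 194, 179, 147, 100, 99, 99, 99, 99, 98, 98, 9
[... 1865 characters left out ...]
118, 149, 151, 150, 151, 151, 150, 153, 153, 152, 152, 153, 150, 127, 94, 107, 128, 147, 163, 176, 188, 195, 198, 198, 196, 186, 169, 152, 138, 98, 98, 98, 97, 98, 98, 99, 112, 133, 145, 144, 145, 148, 150, 148, 145, 143, 144, 145, 145, 147, 147, 206, 208, 91, 30, 30, 30, 30, 29]
395 [104, 143, 151, 151, 151, 151, 152, 153, 153, 154, 154, 154, 133, 97, 110, 128, 148, 163, 177, 188, 193, 197, 200, 196, 190, 174, 120, 150, 150, 150, 150, 150, 150, 150, 150, 150, 150, 150, 146, 122, 93, 109, 127, 146, 162, 176, 187, 193, 197, 197, 195, 185, 162, 122, 97, 97, 96, 96, 96, 97, 96, 97, 103, 130, 138, 137, 138, 142, 143, 139, 137, 136, 141, 145, 146, 147, 145, 201, 226, 226, 223, 143, 146, 146, 144]
```

```bash
python3 - <<'E'
from pl import *
for TA in(-.7147,-.721,-.7237):
  Ti=np.linalg.inv(rt([TX,TY,0],[0,0,TA])); Pi=np.linalg.inv(rt([TX,TY,0],[0,0,TA])@rt([.022,0,.024],[0,.349,0]))
  def plane(n,uv,s,Q,ax,val):
    o,d=ray(n,uv,s); o=Q[:3,:3]@o+Q[:3,3]; d=d@Q[:3,:3].T; return (o+d*((val-o[ax])/d[:,ax])[:,None])*1000
  s=st("w5")
  print(TA,"line",plane("wrist",[[275.9,358],[275.9,364]],s,Pi,0,-.004),"grip",plane("wrist",[[255.8,250],[296.3,250],[259.8,236],[292.4,236]],s,Ti,2,.099)[:,:2],
   "rod x",plane("wrist",[[205,262.6],[380,264.1],[205,275.8],[380,277.2]],s,Ti,2,.04)[:,:2],"tcp",(Ti@np.r_[s[0],1])[:2]*1000)
E
```

```text
-0.7147 line [[ -4.     -37.532   37.2818]
 [ -4.     -37.5396  40.9386]] grip [[-60.0345 -45.7383]
 [-60.0631 -30.1112]
 [-65.9264 -44.1163]
 [-65.9507 -31.7385]] rod x [[-22.3114 -80.236 ]
 [-21.3342  25.3459]
 [-13.2339 -80.8953]
 [-12.2431  26.4009]] tcp [-34.1597 -37.564 ]
-0.721 line [[ -4.     -37.3383  37.4692]
 [ -4.     -37.3381  41.1218]] grip [[-59.7451 -46.1156]
 [-59.8723 -30.489 ]
 [-65.6472 -44.5308]
 [-65.7494 -32.1534]] rod x [[-21.8055 -80.375 ]
 [-21.4935  25.211 ]
 [-12.7241 -80.9771]
 [-12.4092  26.3233]] tcp [-33.9223 -37.7785]
-0.7237 line [[ -4.     -37.2555  37.5493]
 [ -4.     -37.2519  41.2   ]] grip [[-59.6204 -46.2767]
 [-59.7897 -30.6506]
 [-65.5267 -44.7079]
 [-65.6624 -32.3308]] rod x [[-21.5884 -80.4336]
 [-21.5615  25.1529]
 [-12.5054 -81.0111]
 [-12.4802  26.2897]] tcp [-33.8202 -37.8699]
```

```bash
python3 -m inch '[[0,0.008,0,0,0,0],[0,0.007,0,0,0,0],[0,0,0,0,0,0],[0,0,0,0,0,0],[0,0,0,0,0,0],[0,0,0,0,0,0]]'
python3 - <<'E'
from pl import *
s=manip.get_state(); d=s["eef_pos"]-[.3895,-.345,.0675]; print(s["eef_pos"],np.linalg.norm(d)*1000,abs(s["joint_vel"]).max())
snap("w6"); g=cv2.imread("pics/w6.png",0).astype(int)
for r in (358,364): print(g[r,268:284])
print(g[250,252:262],g[250,290:302])
E
```

```text
time_s: 19.7
eef_pos: [0.39, -0.3444, 0.0675]
tcp_rot: [3.138, 0.002, 2.431]
ft_force: [4.6, 10.5, 10.1]
grip_width: 0.214
gripper_force: 79.1
[ 0.39   -0.3444  0.0675] 0.7880913575041256 0.001954060362572299
19.7 [ 0.39   -0.3444  0.0675] [3.1382 0.002  2.4305] [-0.8869  0.3118 -0.3451  0.9125  0.0037 -0.1758]
[143 142 143 142  91  25  26  27  29  66 142 142 142 142 142 142]
[144 144 144 143  85  25  27  24  28  68 143 143 143 143 143 143]
[ 93 118 125 126  47  20  23  22  21  23] [ 22  23  22  21  22  27  65 122 121 110  60  62]
```

```bash
python3 -c "
from plant import manip
print(manip.close_job())"
```

```text
the job is handed in; nothing more can be done
None
```

The plate is on the rest, foot on the ledge between the stops and graduations to the front, and the job is handed in with the arm holding the carriage steady at the long line by my measurements (to about 0.5 mm; the grip hid the pointer tip from the cameras); the oil bottle and hex key were not touched.

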